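Flip a guitar cavity cover onto the soldering jig

TASK

Turn the off-white guitar cavity cover over without picking it up: with the fingertips, push it along the bench against the front edge of the blue jig board until it tips up and flips over onto the board, copper side up. Then push it along the board until its edge is flush against the wooden stop at the far end, leave it there, and do not disturb the other things on the bench.

Things in the scene. Friction and masses are not known exactly. Their poses are not given: they have to be found in the camera images.
- cover: loose cover, about 45 g: off-white plate 76 (x) x 64 (y) x 3 mm on a centred copper boss 66 x 54 x 5 mm (8 mm in all), so a white lip stands 5 mm out all round, 5 mm above the bench. Starts white side up before the jig, x roughly along the jig's x. Origin: centre of copper face; z from copper to white. A fingertip pressing its edge against the jig and rising grips by friction and raises that edge
- jig: blue board fixed to the bench, 115 (x) x 150 (y) x 10 mm thick. Its front edge, the wall to tip against, is the upright face at x = -57.5 mm. At the far end a light wooden stop bar, 10 mm wide, 10 mm above the board, runs all along y, inner face at x = +47.5 mm. Origin: centre of the underside, on the bench; x from front edge to stop, z up
- table: the bench with a grey rubber top, at z = 0
- pickup: black guitar pickup block, 36 x 84 x 18 mm, loose; leave it alone. Origin: centre of its underside
- screwdriver: screwdriver with red handle, about 170 mm long, lying along its own x; leave it alone. Origin near the middle of it, on the bench
- spool: orange wire spool, 56 mm diameter, 40 mm tall, loose; leave it alone. Origin: centre of its underside
- knob_a: small brass volume knob, 20 mm diameter, 16 mm tall, loose; leave it alone. Origin: centre of its underside
- knob_b: second small brass volume knob, same size, loose; leave it alone. Origin: centre of its underside
- jar: small amber jar with black lid, 48 mm diameter, 65 mm tall, loose; leave it alone. Origin: centre of its underside
- tuner: steel tuning machine with black button, about 68 x 24 x 14 mm, loose; leave it alone. Origin: centre of the underside of its steel housing
There are look-alikes about, which are no part of the job. Of the things that look like the cover, the larger one is meant. What is shaped like the jig but yellow is not meant.

How it is judged (in metres and radians):
On the way:
1. the cover is tipped up on edge against the front edge of the jig (angle between cover's own z axis and vertical between 1.1 and 2.3 rad and contact force between cover and jig above 0.02 N and x of cover in the frame of jig between -0.1 and -0.02 m).
At the end, for the whole second after the job is handed in: the cover lies flat on the jig board, copper side up (within 5 degrees), its 64 mm edge against the stop (within 4 mm and 0.08 rad), within the board's sides, at rest (angle between cover's own z axis and vertical above 3.05 rad and z of cover in the frame of jig between 0.015 and 0.021 m and x of cover in the frame of jig between 0.0055 and 0.0125 m and y of cover in the frame of jig between -0.043 and 0.043 m and angle between the x axis of cover and the x axis of jig, either way round below 0.08 rad and linear speed of cover below 0.01 m/s); the robot touches nothing.
It fails at once if the cover is lifted or carried: it hangs on the fingers, clear of bench and jig (contact force between cover and table below 0.001 N and contact force between cover and jig below 0.001 N and contact force between cover and the fingers above 0.3 N and height (world z) of cover above 0.022 m).
It fails at once if the cover is raised off the bench and jig (its centre more than 60 mm high) (height (world z) of cover above 0.06 m).
It fails at once if another thing on the bench is disturbed (moved more than 20 mm) (distance of any of pickup, screwdriver, spool, knob_a, knob_b, jar, tuner from where it was at the start of the episode above 0.02 m).
It also fails if it takes over 53 s, if anything falls off the work surface, if the arm or the gripper's body presses on something with over 40 N, if the wrist force passes 120 N, or if a joint passes its speed limit or range.

ROBOT

A 6-joint arm with a two-finger parallel gripper is mounted at the origin on the work surface. World frame = base frame: x ahead of the robot, y to its left, z up, the work surface at z = 0. Lengths are in mm, angles in rad, forces in N, time in s.
With the tool pointing down it reaches from about 250 to 775 mm from the base axis. Payload 4 kg.
Tool frame: the origin (TCP) lies between the finger pads; the fingertips stand 19 mm ahead of it and the grasp point (between the pads) is the TCP; y points along the fingers, z is the direction in which the jaws open and shut, and the axes are right-handed (so a half turn about y gives the same grasp; the last joint's range is limited). The gripper opens to 94 mm and grips with 3 to 60 N. Pads are 16 mm wide; open, the fingers measure 119 mm over their backs; the gripper's body (75 mm by 177 mm) begins 78 mm behind the grasp point.
Start: joints at [1.166, 0.087, 1.371, -0, 1.684, -0.103], TCP at [163.492, 525.158, 198.906] pointing down, gripper open.
Joint ranges: [-3.1, 3.1], [-0.76, 2.03], [0.27, 2.55], [-1.08, 4.22], [0.17, 2.65], [-2.57, 2.57]. Speed limits (rad/s): [2.79, 2.79, 3.14, 3.14, 3.14, 3.14].

INTERFACE

Orientations are given as a unit quaternion [x, y, z, w].
In Python, from bench import manip gives the robot as it stands.
- The arm moves only by the shell command python3 -m jog 'ROWS' [FORCE]. ROWS is a JSON object of lists of equal length, an entry for each row: "xyz": the shift along the tool's x, y, z in m, a list of three; "rot": the turn, a rotation vector about the tool's x, y, z in degrees, a list of three; "claw": the opening, from 0 (shut) to 1 (fully open). In form: {"xyz": [[dx, dy, dz], ...], "rot": [[ax, ay, az], ...], "claw": [claw, ...]}. A call has 1 to 20 rows; each row shifts and turns the commanded pose from where the row before left it, along the tool's axes as they then stand; what a row does not reach is not made up. A row lasts 1/12 s, in which the tool goes at most 41.7 mm and 7.16 degrees, less where a joint would pass 70% of its speed; a pose out of reach is approached as far as the arm can. A call with a gripper value outside its range is refused whole. The fingers move at their own pace and stop on an object; FORCE is the grip in N (left out, the last holds). Time passes only in rows, so rows that do not move let the fingers close. It gives the time, the measured TCP pose, the force and the opening at its end, in the units of the state.
- manip.read_state(): the state, without advancing time (a new reading comes with each control period).
- manip.camera(name): name is "scene" or "top" or "wrist"; returns the picture (420x560x3 uint8, red, green, blue); there is no depth.
- manip.camera_params(name): a dict with "mtx" (3x3 intrinsics, pixels), "R" (3x3) and "t" (3): a world point X has camera coordinates R X + t; the wrist camera has in their place "tool_from_camera" (4x4, takes a point from camera to tool coordinates, whose origin is the TCP and whose axes are the tool frame's). Camera axes: x right, y down, z forward; pixel columns grow to the right and rows downward; lengths in mm; the calibration is good to about 2 mm. A picture is of the moment at which its call begins: read the wrist's pose just before it. camera_params takes no time and is no camera call.
- manip.hand_in(): hands the job in, once; it reports no verdict.
The state is a dict: "time_s": time; "joints": joint angles; "qd": joint speeds; "joint_torque": joint torques, N m; "tcp_pos": TCP position; "ee_rot": TCP orientation; "ft_force": force on the tool from outside, world axes, zero at the start; "torque": the same for the moment, N m; "width": finger opening in mm.
Only numpy, scipy, OpenCV 4.12 (cv2) and the standard library are available. Lean on these libraries where they do the work, as an engineer would, in place of code of your own. Each camera call takes 0.05 s, during which the arm holds its last target.

## Working session

There is one attempt and no reset: what is moved stays moved. The work goes in short steps, Python scripts to look and compute and a shell command to move; the robot and the scene stay as the last step left them, time stands still between calls to the robot, and variables do not carry over. Pictures are saved under pics/ and viewed, and the job is handed in when it is done.

```bash
ls; mkdir -p pics; python3 - <<'E'
from bench import manip
import cv2
s=manip.read_state()
for k,v in s.items(): print(k,v)
for n in("scene","top","wrist"):
    im=manip.camera(n); cv2.imwrite(f"pics/{n}0.png",im[:,:,::-1]); print(n,manip.camera_params(n))
E
```

```text
pics
time_s 0.0
joints [ 1.16590213e+00  8.79352410e-02  1.37224207e+00 -1.14222197e-06
  1.68359792e+00 -1.03161788e-01]
qd [-0.00031605  0.00100735 -0.00013997  0.00062575 -0.00083757  0.0001655 ]
joint_torque [-1.41525848e-03 -3.40174770e+01 -3.02430046e+01  7.16316327e-02
  3.29126290e-02 -1.88058925e-04]
tcp_pos [163.26051639 524.62108815 197.72118076]
ee_rot [ 0.69982151 -0.10646781  0.10608075 -0.69832753]
ft_force [-0.58613303 -0.68056267 -0.51020275]
torque [-0.00465048 -0.00631009 -0.01139247]
width 93.86859076636541
scene {'mtx': array([[442.68623511,   0.        , 272.36468752],
       [  0.        , 442.68623511, 206.76486872],
       [  0.        ,   0.        ,   1.        ]]), 'R': array([[ 0.71108647,  0.70302677,  0.0104596 ],
       [ 0.5640897 , -0.56155003, -0.60536301],
       [-0.41971281,  0.4363656 , -0.79588078]]), 't': array([-434.83317954, -291.26868   , 1363.41787655])}
top {'mtx': array([[465.23801507,   0.        , 272.62814962],
       [  0.        , 465.23801507, 202.37377123],
       [  0.        ,   0.        ,   1.        ]]), 'R': array([[ 1.77359907e-02, -9.99834137e-01,  4.13915981e-03],
       [-9.83587372e-01, -1.81909473e-02, -1.79513152e-01],
       [ 1.79558673e-01, -8.87381720e-04, -9.83746866e-01]]), 't': array([ 19.68016954, 599.75718027, 775.34433063])}
wrist {'mtx': array([[331.38344459,   0.        , 278.6845285 ],
       [  0.        , 331.38344459, 209.88199322],
       [  0.        ,   0.        ,   1.        ]]), 'tool_from_camera': array([[ 6.88772954e-04,  9.67177773e-01,  2.54099746e-01,
        -7.40968029e+01],
       [ 3.88569914e-04, -2.54100046e-01,  9.67177861e-01,
        -1.85265086e+02],
       [ 9.99999687e-01, -5.67430436e-04, -5.50833423e-04,
         2.92434297e-01],
       [ 0.00000000e+00,  0.00000000e+00,  0.00000000e+00,
         1.00000000e+00]])}
```

View pics/scene0.png

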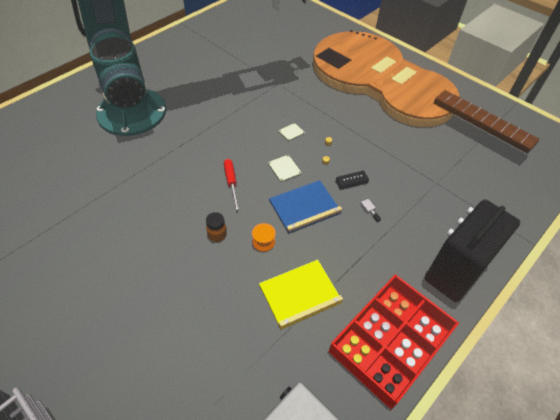

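View pics/top0.png

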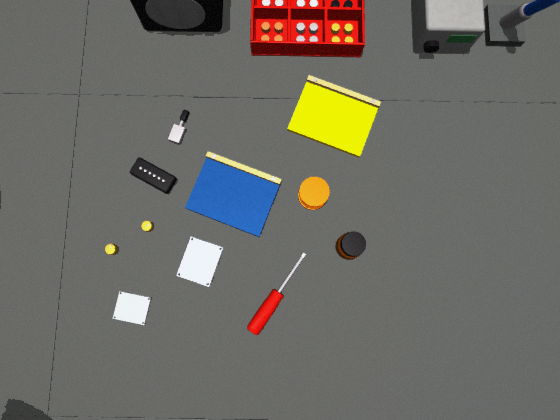

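View pics/wrist0.png

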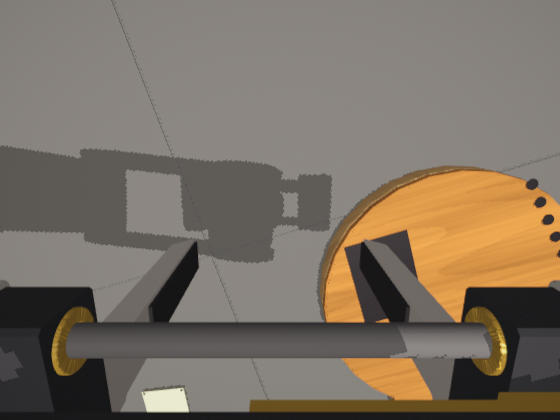

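The candidates for the cover in the top view are the off-white plate at (200,261), which is larger, and the one at (132,308), which is smaller. For the jig they are the blue board at (234,194) and the yellow one at (335,115). I choose the larger plate and the blue board. Next I measure both and crop in to check.

```bash
cat > h.py <<'E'
from bench import manip
import numpy as np, cv2
def ray(n,px,z):
    c=manip.camera_params(n); d=np.linalg.inv(c['mtx'])@np.r_[px,1.]
    C=-c['R'].T@c['t']; v=c['R'].T@d
    return C+v*(z-C[2])/v[2]
def proj(n,X):
    c=manip.camera_params(n); p=c['mtx']@(c['R']@np.asarray(X,float)+c['t']); return p[:2]/p[2]
def wproj_params():
    from scipy.spatial.transform import Rotation as Ro
    s=manip.read_state(); T=np.eye(4); T[:3,:3]=Ro.from_quat(s['ee_rot']).as_matrix(); T[:3,3]=s['tcp_pos']
    c=manip.camera_params('wrist'); return c['mtx'],T@c['tool_from_camera'],s
def comps(m,amin=60):
    cs,_=cv2.findContours(m.astype('uint8'),cv2.RETR_EXTERNAL,cv2.CHAIN_APPROX_NONE)
    return [c for c in cs if cv2.contourArea(c)>amin]
E
python3 - <<'E'
from h import *
for n in('top','scene'):
    im=cv2.imread(f'pics/{n}0.png'); hsv=cv2.cvtColor(im,cv2.COLOR_BGR2HSV); H,S,V=cv2.split(hsv)
    for nm,m,z in(('white',(V>180)&(S<70),8),('blue',(H>100)&(H<125)&(S>120)&(V>80),10),('yel',(H>26)&(H<34)&(S>200)&(V>150),10)):
        for c in comps(m,200):
            r=cv2.minAreaRect(c)
            W=np.array([ray(n,p[0],z)[:2] for p in c]).astype('float32')
            if abs(W).max()>900: continue
            rw=cv2.minAreaRect(W); print(n,nm,np.round(r[0]),'world',np.round(rw[0],1),np.round(rw[1],1),round(rw[2],1), np.round(cv2.boxPoints(rw)).tolist())
im=cv2.imread('pics/top0.png')
cv2.imwrite('pics/crop0.png',cv2.resize(im[140:340,90:340],None,fx=3,fy=3,interpolation=cv2.INTER_CUBIC))
E
```

```text
top white [131. 308.] world [409.6 282.7] [58.2 49.1] 79.6 [[380.0, 259.0], [428.0, 250.0], [439.0, 307.0], [391.0, 316.0]]
top white [199. 261.] world [495.6 163.4] [63.9 76.4] 72.2 [[449.0, 145.0], [522.0, 121.0], [542.0, 182.0], [469.0, 206.0]]
top blue [232. 196.] world [617.8 107.3] [150.6 105.1] 69.7 [[542.0, 55.0], [641.0, 18.0], [693.0, 160.0], [595.0, 196.0]]
top yel [332. 118.] world [776.6 -82.8] [149.8 105.8] 69.4 [[701.0, -134.0], [800.0, -172.0], [852.0, -31.0], [753.0, 6.0]]
scene white [284. 167.] world [494.1 164.8] [64.3 76.8] 72.4 [[448.0, 146.0], [521.0, 123.0], [540.0, 184.0], [467.0, 207.0]]
scene white [291. 131.] world [409.6 283.9] [57.3 50. ] 77.9 [[379.0, 261.0], [428.0, 251.0], [440.0, 307.0], [391.0, 317.0]]
scene blue [303. 202.] world [614.2 108.8] [150.6  96.3] 69.9 [[543.0, 55.0], [634.0, 22.0], [685.0, 163.0], [595.0, 196.0]]
scene yel [298. 289.] world [773.8 -82.1] [150.1  99.1] 69.4 [[701.0, -135.0], [794.0, -170.0], [847.0, -29.0], [754.0, 6.0]]
```

View pics/crop0.png

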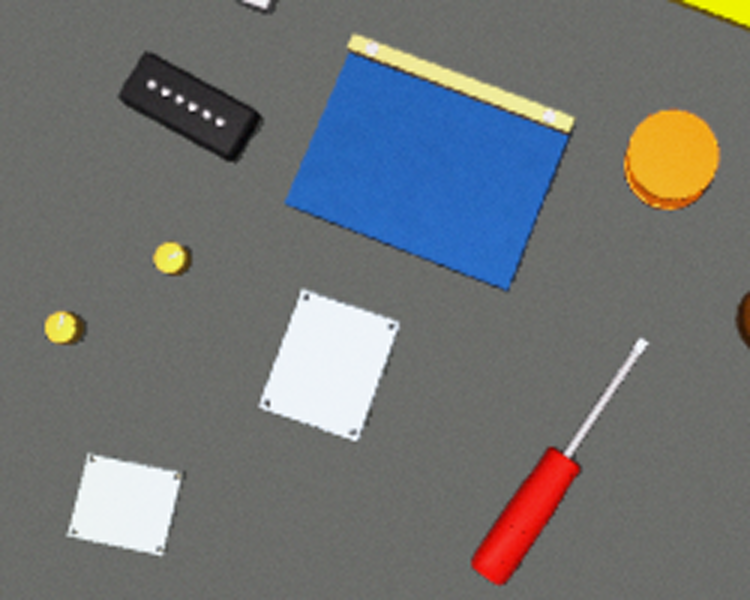

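The crop confirms the choice. The larger plate measures 76x64 at world (495,164) and the blue board 150 wide. Both views agree to within 2 mm. Next I work out the approach in tool axes.

```bash
cat >> h.py <<'E'
from scipy.spatial.transform import Rotation as Ro
YAW=np.deg2rad(-20.2); JO=np.array([621.8,106.2,0.])
JR=np.array([[np.cos(YAW),-np.sin(YAW),0],[np.sin(YAW),np.cos(YAW),0],[0,0,1]])
def to_j(X): return JR.T@(np.asarray(X,float)-JO)
def to_w(X): return JR@np.asarray(X,float)+JO
def st():
    s=manip.read_state(); R=Ro.from_quat(s['ee_rot']).as_matrix()
    print('t',round(s['time_s'],2),'tcp jig',np.round(to_j(s['tcp_pos']),1),'F jig',np.round(JR.T@s['ft_force'],2),'w',round(s['width'],1))
    return s,R
E
python3 - <<'E'
from h import *
s,R=st(); print(np.round(R,3)); print('q',s['joints'])
jy=JR[:,1];
for sg in(1,-1):
    z=sg*jy; y=np.array([0,0,-1.]); x=np.cross(y,z); Rt=np.c_[x,y,z]
    rv=np.rad2deg((Ro.from_matrix(R.T@Rt)).as_rotvec()); print(sg,'x in jig',JR.T@x,'rotvec tool deg',rv.round(2))
    tgt=to_w([-201,10,60]); d=tgt-s['tcp_pos']; print('d in start tool',np.round(R.T@d,1),'final tool',np.round(Rt.T@d,1),tgt)
print('cover j',to_j([494.9,164.1,0]))
E
```

```text
t 0.15 tcp jig [-574.8  234.5  198. ] F jig [-1.89  0.18 -0.46] w 93.8
[[ 0.955 -0.001  0.297]
 [-0.297 -0.002  0.955]
 [-0.    -1.    -0.002]]
q [ 1.16591320e+00  8.78080544e-02  1.37189153e+00 -5.99622796e-06
  1.68360815e+00 -1.03112820e-01]
1 x in jig [ 1.00000000e+00 -2.30022217e-18  0.00000000e+00] rotvec tool deg [ 0.1   2.91 -0.01]
d in start tool [ 362.   138.3 -242.9] final tool [ 373.8  138.  -224.5] [436.61588442 184.98986823  60.        ]
-1 x in jig [-1.00000000e+00  2.30022217e-18  0.00000000e+00] rotvec tool deg [-1.0000e-02 -1.7709e+02 -1.5000e-01]
d in start tool [ 362.   138.3 -242.9] final tool [-373.8  138.   224.5] [436.61588442 184.98986823  60.        ]
cover j [-139.08753031   10.52040456    0.        ]
```

```bash
python3 -m jog '{"xyz":[[0,0,0],[0.02,0.005,-0.012],[0.027,0.005,-0.016],[0.027,0.005,-0.016],[0.027,0.005,-0.016],[0.027,0.005,-0.016],[0.027,0.005,-0.016],[0.027,0.005,-0.016],[0.027,0.005,-0.016],[0.027,0.005,-0.016],[0.027,0.005,-0.016],[0.027,0.005,-0.016],[0.027,0.005,-0.016],[0.027,0.005,-0.016],[0.027,0.020,-0.016],[0.003,0.020,-0.005],[0,0.020,0],[0,0,0],[0,0,0],[0,0,0]],"rot":[[0.1,2.9,0],[0,0,0],[0,0,0],[0,0,0],[0,0,0],[0,0,0],[0,0,0],[0,0,0],[0,0,0],[0,0,0],[0,0,0],[0,0,0],[0,0,0],[0,0,0],[0,0,0],[0,0,0],[0,0,0],[0,0,0],[0,0,0],[0,0,0]],"claw":[0.4,0.4,0.4,0.4,0.4,0.4,0.4,0.4,0.4,0.4,0.4,0.4,0.4,0.4,0.4,0.4,0.4,0.4,0.4,0.4]}' 20; python3 - <<'E'
from h import *
s,R=st(); print(np.round(JR.T@R,3))
im=manip.camera('wrist'); cv2.imwrite('pics/w1.png',im[:,:,::-1])
im=manip.camera('top'); cv2.imwrite('pics/t1.png',im[:,:,::-1])
E
```

```text
time_s: 1.82
tcp_pos: [437.3, 185.5, 74.4]
ee_rot: [-0.695, 0.123, -0.124, 0.697]
ft_force: [0.3, 0.5, 0.1]
width: 37.2
t 1.82 tcp jig [-200.6   10.8   74.4] F jig [0.11 0.62 0.06] w 37.2
[[ 1.     0.001 -0.001]
 [ 0.001  0.003  1.   ]
 [ 0.001 -1.     0.003]]
```

View pics/w1.png

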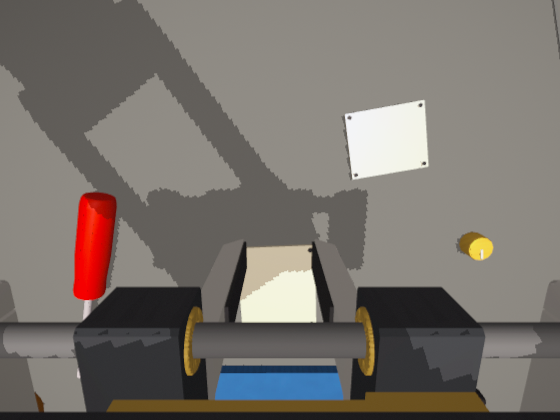

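View pics/t1.png

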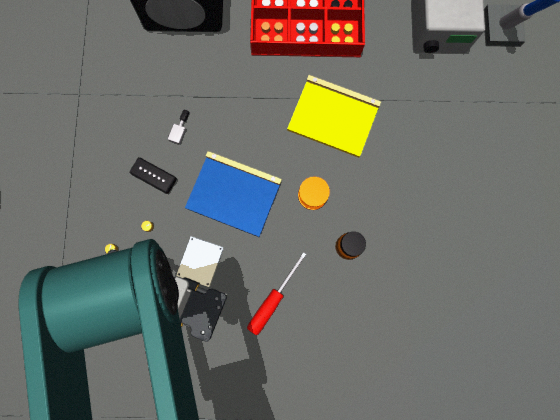

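The wrist view shows the cover centred between the fingers at about (280,280), with the screwdriver at (95,245) and the knob at (477,248) clear to the sides. Next I descend behind the cover.

```bash
python3 -m jog '{"xyz":[[0,0.014,0],[0,0.014,0],[0,0.012,0],[0,0.008,0],[0,0.0035,0],[0,0,0],[0,0,0]],"rot":[[0,0,0],[0,0,0],[0,0,0],[0,0,0],[0,0,0],[0,0,0],[0,0,0]],"claw":[0.4,0.4,0.4,0.4,0.4,0.4,0.4]}'; python3 - <<'E'
from h import *
s,R=st()
im=manip.camera('scene'); cv2.imwrite('pics/s2.png',cv2.resize(im[100:250,200:400,::-1],None,fx=4,fy=4,interpolation=cv2.INTER_CUBIC))
E
```

```text
time_s: 2.5
tcp_pos: [437.5, 185.5, 22.8]
ee_rot: [-0.695, 0.123, -0.124, 0.697]
ft_force: [0.8, 0.7, -0.2]
width: 37.5
t 2.5 tcp jig [-200.4   10.8   22.8] F jig [ 0.5   0.92 -0.2 ] w 37.5
```

View pics/s2.png

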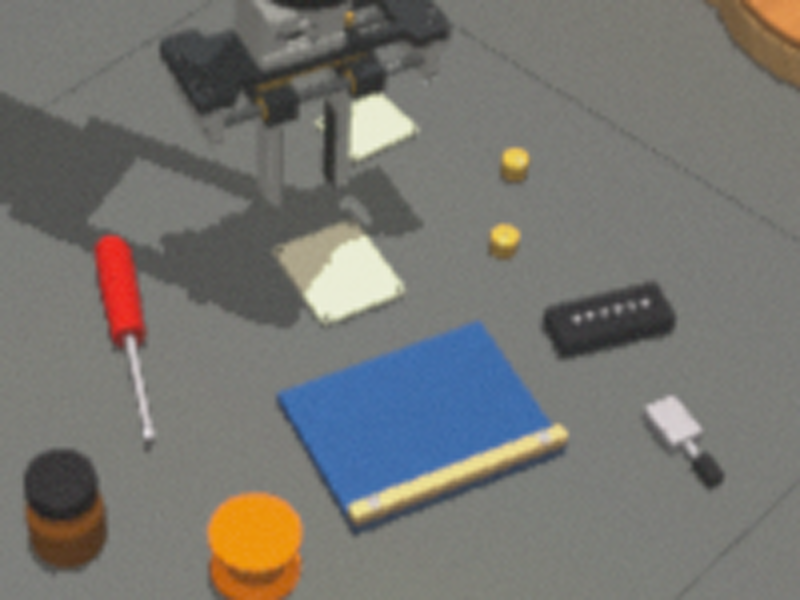

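```bash
python3 -m jog '{"xyz":[[0.006,0.001,0],[0.006,0,0],[0.004,0,0],[0.003,0,0],[0.003,0,0],[0.004,0,0],[0.004,0,0],[0.004,0,0],[0.004,0,0],[0.004,0,0],[0.004,0,0],[0.003,0,0],[0.002,0,0],[0.002,0,0],[0,0,0]],"rot":[[0,0,0],[0,0,0],[0,0,0],[0,0,0],[0,0,0],[0,0,0],[0,0,0],[0,0,0],[0,0,0],[0,0,0],[0,0,0],[0,0,0],[0,0,0],[0,0,0],[0,0,0]],"claw":[0.4,0.4,0.4,0.4,0.4,0.4,0.4,0.4,0.4,0.4,0.4,0.4,0.4,0.4,0.4]}'; python3 - <<'E'
from h import *
s,R=st()
im=manip.camera('scene'); cv2.imwrite('pics/s3.png',cv2.resize(im[100:250,200:400,::-1],None,fx=4,fy=4,interpolation=cv2.INTER_CUBIC))
E
```

```text
time_s: 3.8
tcp_pos: [487.0, 166.8, 21.0]
ee_rot: [-0.695, 0.124, -0.124, 0.697]
ft_force: [-0.3, -0.1, -0.2]
width: 37.8
t 3.8 tcp jig [-147.4   10.3   21. ] F jig [-0.26 -0.17 -0.18] w 37.8
```

View pics/s3.png

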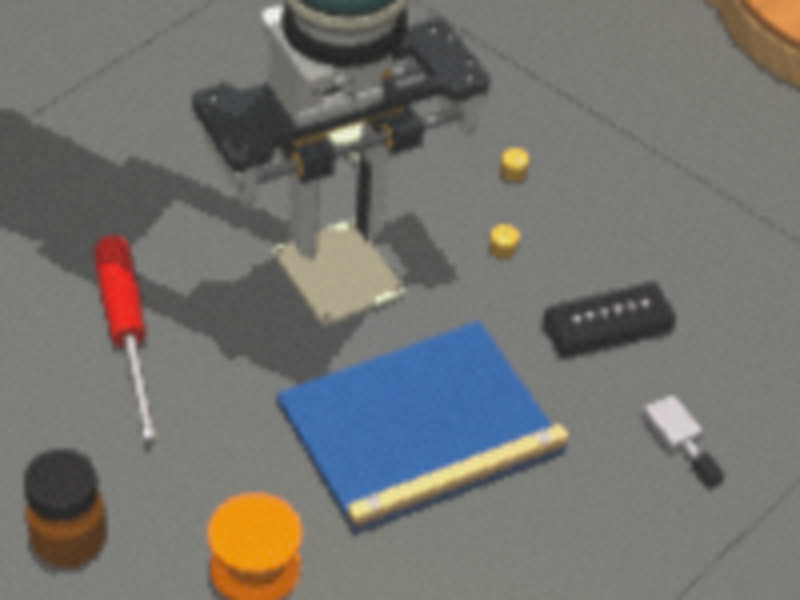

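The fingers look as if they are over the cover and not pushing it. I check the projected tip against the picture.

```bash
python3 - <<'E'
from h import *
for nm,T in(('s2',(-200.4,10.8,22.8)),('s3',(-147.4,10.3,21.0))):
  for y in(-25,25):
    for z in(T[2]-19,):
      for dx in(-8,8):
        print(nm,y,dx,np.round((proj('scene',to_w([T[0]+dx,T[1]+y,z]))-[200,100])*4))
  print('corners', [np.round((proj('scene',to_w([x,y,8]))-[200,100])*4).tolist() for x,y in((-177,-21.5),(-177,42.5),(-101,-21.5),(-101,42.5))])
im=manip.camera('wrist'); cv2.imwrite('pics/w4.png',im[:,:,::-1])
im=manip.camera('scene'); cv2.imwrite('pics/s4.png',cv2.resize(im[130:190,250:320,::-1],None,fx=10,fy=10,interpolation=cv2.INTER_CUBIC))
E
```

```text
s2 -25 -8 [262. 218.]
s2 -25 8 [272. 233.]
s2 25 -8 [326. 197.]
s2 25 8 [335. 211.]
corners [[271.0, 246.0], [354.0, 219.0], [319.0, 322.0], [403.0, 292.0]]
s3 -25 -8 [293. 270.]
s3 -25 8 [303. 286.]
s3 25 -8 [358. 248.]
s3 25 8 [368. 263.]
corners [[271.0, 246.0], [354.0, 219.0], [319.0, 322.0], [403.0, 292.0]]
```

View pics/s4.png

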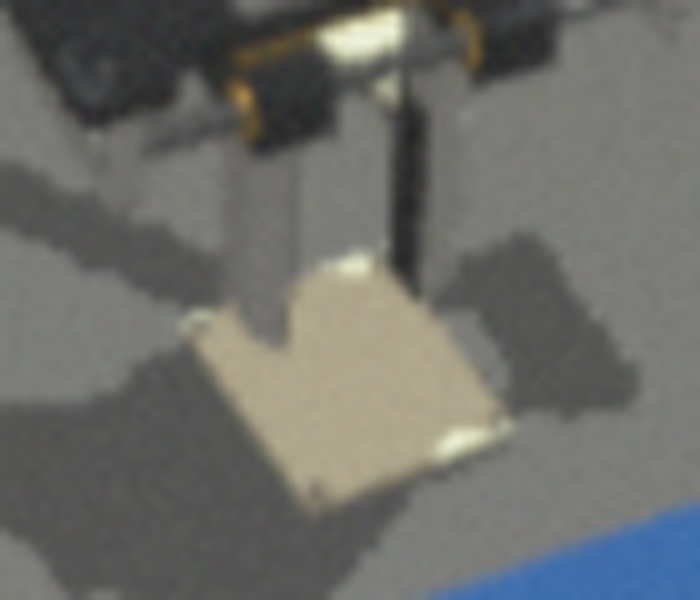

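View pics/w4.png

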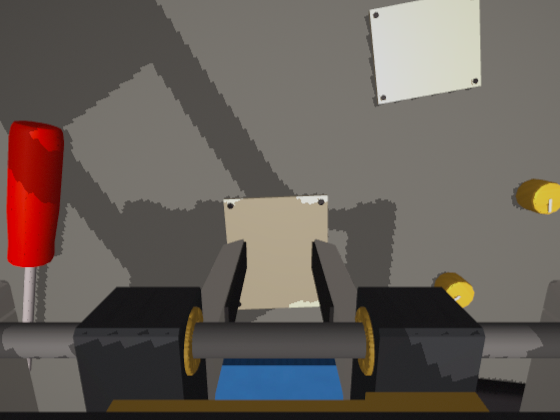

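```bash
python3 - <<'E'
from h import *
c=manip.camera_params('wrist'); T=np.linalg.inv(c['tool_from_camera'])
for y in(0,10,19):
  for z in(-19,-31):
    for x in(-8,8):
      p=c['mtx']@(T@[x,y,z,1])[:3]; print(x,y,z,np.round(p[:2]/p[2]))
E
python3 -m jog '{"xyz":[[-0.010,0,0],[-0.014,0,0],[-0.014,0,0],[-0.012,0,0],[-0.004,0,0],[0,0,0]],"rot":[[0,0,0],[0,0,0],[0,0,0],[0,0,0],[0,0,0],[0,0,0]],"claw":[0.4,0.4,0.4,0.4,0.4,0.4]}'; python3 - <<'E'
from h import *
s,R=st()
im=manip.camera('scene'); cv2.imwrite('pics/s5.png',cv2.resize(im[100:180,230:320,::-1],None,fx=8,fy=7,interpolation=cv2.INTER_CUBIC))
E
```

```text
-8 0 -19 [246. 238.]
8 0 -19 [247. 263.]
-8 0 -31 [226. 238.]
8 0 -31 [227. 263.]
-8 10 -19 [248. 233.]
8 10 -19 [248. 257.]
-8 10 -31 [228. 233.]
8 10 -31 [229. 257.]
-8 19 -19 [249. 228.]
8 19 -19 [250. 252.]
-8 19 -31 [231. 229.]
8 19 -31 [231. 252.]
time_s: 4.45
tcp_pos: [434.7, 186.1, 21.0]
ee_rot: [-0.696, 0.123, -0.124, 0.697]
ft_force: [-0.7, -0.0, -0.1]
width: 37.9
t 4.45 tcp jig [-203.2   10.4   21. ] F jig [-0.67 -0.28 -0.15] w 37.9
```

View pics/s5.png

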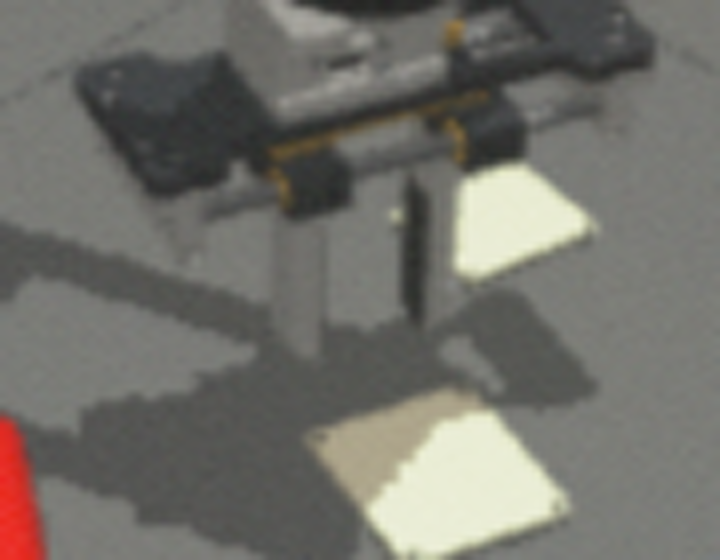

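Both views put the real fingertips at about the TCP, 0–5 mm behind it, and not 19 mm ahead, so the tips passed over the cover. It did not move, and no force showed. I retreated, and now I descend carefully, feeling for the bench.

```bash
python3 -m jog '{"xyz":[[0,0.005,0],[0,0.005,0],[0,0.003,0],[0,0.001,0],[0,0,0],[0,0,0]],"rot":[[0,0,0],[0,0,0],[0,0,0],[0,0,0],[0,0,0],[0,0,0]],"claw":[0.4,0.4,0.4,0.4,0.4,0.4]}'; python3 - <<'E'
from h import *
s,R=st()
im=manip.camera('scene'); cv2.imwrite('pics/s6.png',cv2.resize(im[100:180,230:320,::-1],None,fx=8,fy=7,interpolation=cv2.INTER_CUBIC))
E
```

```text
time_s: 5.0
tcp_pos: [436.1, 185.4, 6.7]
ee_rot: [-0.696, 0.124, -0.124, 0.697]
ft_force: [1.0, 0.1, -0.1]
width: 37.4
t 5.0 tcp jig [-201.7   10.2    6.7] F jig [ 0.86  0.43 -0.13] w 37.4
```

View pics/s6.png

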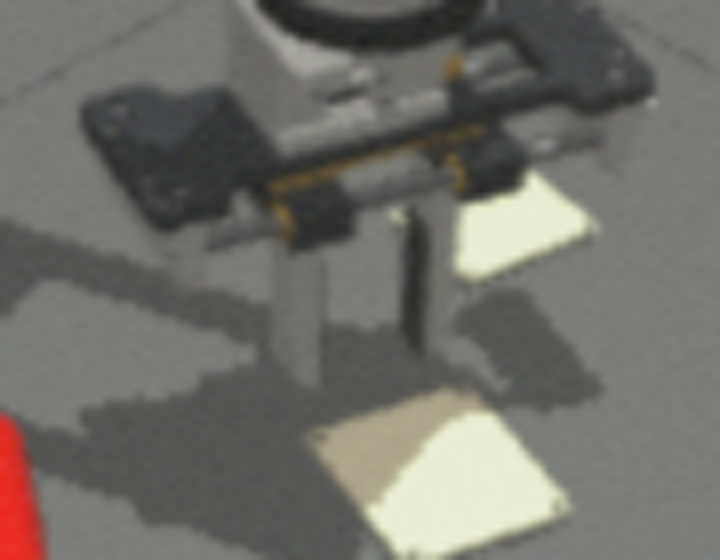

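```bash
python3 -m jog '{"xyz":[[0,0.001,0],[0,0.001,0],[0,0.001,0],[0,0,0]],"rot":[[0,0,0],[0,0,0],[0,0,0],[0,0,0]],"claw":[0.4,0.4,0.4,0.4]}';  python3 - <<'E'
from h import *
st()
E
```

```text
time_s: 5.38
tcp_pos: [435.9, 185.5, 3.8]
ee_rot: [-0.696, 0.124, -0.124, 0.697]
ft_force: [0.3, 0.6, 0.6]
width: 37.6
t 5.38 tcp jig [-201.9   10.3    3.8] F jig [0.09 0.68 0.55] w 37.6
```

```bash
python3 - <<'E'
from h import *
s,R=st()
for z in(0,5,10,15): print(z,[np.round(proj('scene',to_w([-201.7+8,10.2+y,z])),1).tolist() for y in(-31,-19,19,31)])
im=manip.camera('scene'); cv2.imwrite('pics/s7.png',cv2.resize(im[125:165,255:305,::-1],None,fx=14,fy=14,interpolation=cv2.INTER_NEAREST))
E
```

```text
t 5.38 tcp jig [-201.9   10.3    3.8] F jig [0.09 0.68 0.55] w 37.6
0 [[265.6, 159.5], [269.5, 158.2], [281.5, 154.2], [285.3, 152.9]]
5 [[265.6, 158.3], [269.5, 157.0], [281.6, 152.9], [285.4, 151.7]]
10 [[265.6, 157.0], [269.5, 155.7], [281.6, 151.7], [285.4, 150.4]]
15 [[265.6, 155.8], [269.5, 154.5], [281.7, 150.4], [285.5, 149.2]]
```

View pics/s7.png

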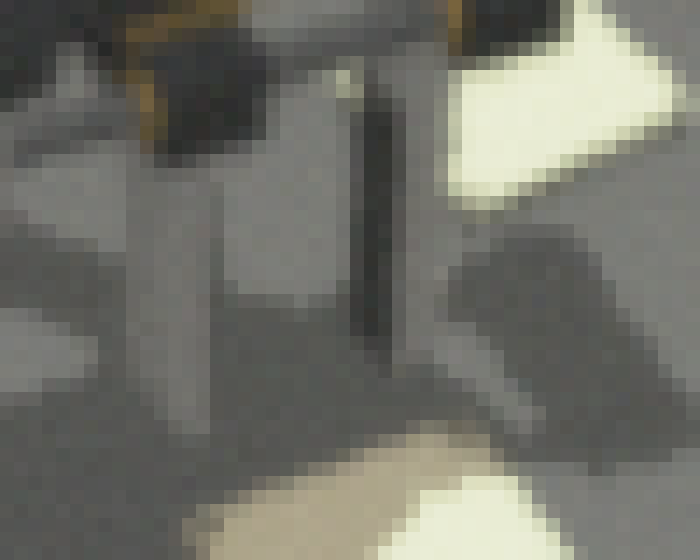

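```bash
python3 -m jog '{"xyz":[[0,0.001,0],[0,0.001,0],[0,0.001,0],[0,0,0]],"rot":[[0,0,0],[0,0,0],[0,0,0],[0,0,0]],"claw":[0.4,0.4,0.4,0.4]}';  python3 - <<'E'
from h import *
st()
E
python3 -m jog '{"xyz":[[0,0.001,0],[0,0.001,0],[0,0,0]],"rot":[[0,0,0],[0,0,0],[0,0,0]],"claw":[0.4,0.4,0.4]}';  python3 - <<'E'
from h import *
st()
E
```

```text
time_s: 5.77
tcp_pos: [435.8, 185.5, 0.7]
ee_rot: [-0.696, 0.124, -0.124, 0.697]
ft_force: [-0.5, 0.3, -0.6]
width: 37.5
t 5.77 tcp jig [-201.9   10.2    0.7] F jig [-0.52  0.1  -0.56] w 37.5
time_s: 6.02
tcp_pos: [435.9, 185.6, -1.3]
ee_rot: [-0.696, 0.124, -0.124, 0.697]
ft_force: [-0.1, 0.8, 0.4]
width: 37.5
t 6.02 tcp jig [-201.9   10.3   -1.3] F jig [-0.31  0.69  0.36] w 37.5
```

```bash
python3 -m jog '{"xyz":[[0,0.001,0],[0.004,0,0],[0.004,0,0],[0.004,0,0],[0.003,0,0],[0.003,0,0],[0.003,0,0],[0.003,0,0],[0.003,0,0],[0.003,0,0],[0,0,0]],"rot":[[0,0,0],[0,0,0],[0,0,0],[0,0,0],[0,0,0],[0,0,0],[0,0,0],[0,0,0],[0,0,0],[0,0,0],[0,0,0]],"claw":[0.4,0.4,0.4,0.4,0.4,0.4,0.4,0.4,0.4,0.4,0.4]}'; python3 - <<'E'
from h import *
s,R=st()
im=manip.camera('scene'); cv2.imwrite('pics/s8.png',cv2.resize(im[120:200,240:340,::-1],None,fx=7,fy=7,interpolation=cv2.INTER_CUBIC))
E
```

```text
time_s: 6.93
tcp_pos: [464.9, 175.0, -2.0]
ee_rot: [-0.696, 0.124, -0.124, 0.697]
ft_force: [0.4, 0.4, 0.2]
width: 37.7
t 6.93 tcp jig [-171.    10.4   -2. ] F jig [0.27 0.57 0.19] w 37.7
```

View pics/s8.png

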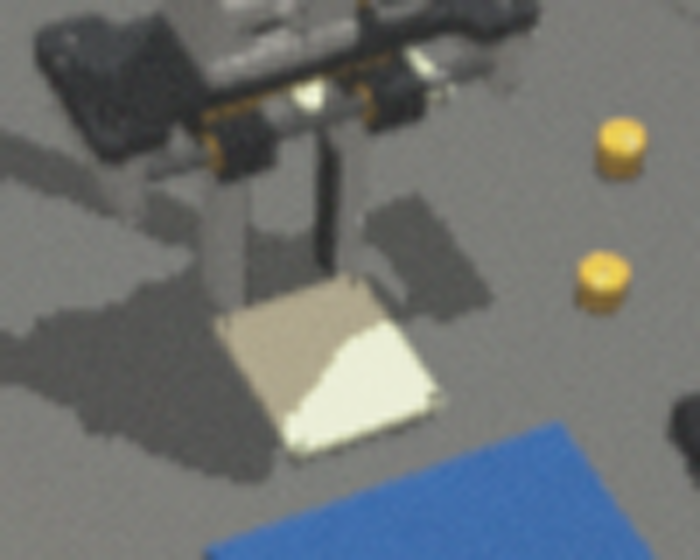

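The fingers are now at the cover's rear edge, around (215–350, 300), and it looks square to the board. I keep pushing.

```bash
python3 -m jog '{"xyz":[[0.003,0,0],[0.003,0,0],[0.003,0,0],[0.003,0,0],[0.003,0,0],[0.003,0,0],[0.002,0,0],[0.002,0,0],[0,0,0]],"rot":[[0,0,0],[0,0,0],[0,0,0],[0,0,0],[0,0,0],[0,0,0],[0,0,0],[0,0,0],[0,0,0]],"claw":[0.4,0.4,0.4,0.4,0.4,0.4,0.4,0.4,0.4]}'; cat >> h.py <<'E'
def cover(n='scene',z=8,f=None):
    im=manip.camera(n)
    if f: cv2.imwrite(f,cv2.resize(im[110:230,230:350,::-1] if n=='scene' else im[:,:,::-1],None,fx=5 if n=='scene' else 1,fy=5 if n=='scene' else 1,interpolation=cv2.INTER_CUBIC))
E
python3 - <<'E'
from h import *
s,R=st()
cover(f='pics/s9.png')
for c in[(-57.5,-75),(-57.5,75)]: print((proj('scene',to_w([*c,10]))-[230,110])*5)
print([np.round((proj('scene',to_w([-143.5-38+a*38+8+0,10+b*32,8]))-[230,110])*5) for a in(0,2) for b in(-1,1)])
E
```

```text
time_s: 7.73
tcp_pos: [485.3, 167.5, -2.0]
ee_rot: [-0.696, 0.124, -0.124, 0.697]
ft_force: [0.2, -0.3, -0.1]
width: 37.9
t 7.73 tcp jig [-149.3   10.4   -2. ] F jig [ 0.32 -0.19 -0.1 ] w 37.9
[192.17838967 439.8740345 ]
[445.00115411 348.79764379]
[array([191., 262.]), array([294., 228.]), array([250., 357.]), array([356., 320.])]
```

View pics/s9.png

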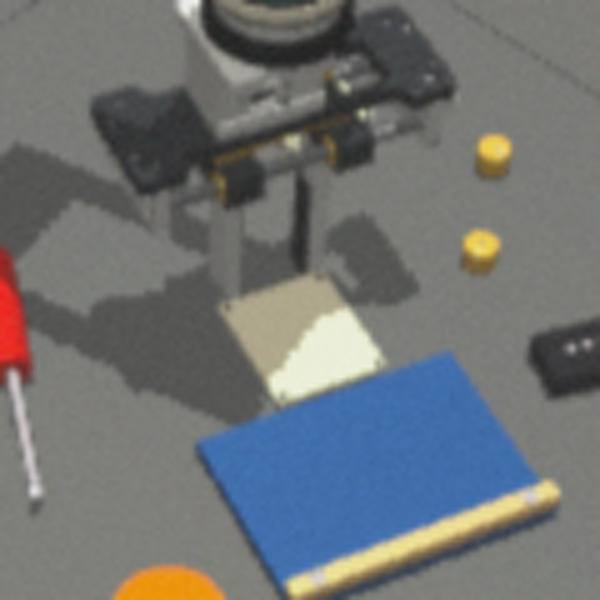

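The cover's front lip is now almost at the board's front edge, with corners at (280,405) and (380,362). I press on in small steps and watch the force.

```bash
for i in 1; do python3 -m jog '{"xyz":[[0.001,0,0],[0.001,0,0],[0,0,0]],"rot":[[0,0,0],[0,0,0],[0,0,0]],"claw":[0.4,0.4,0.4]}' >/dev/null; python3 -c "from h import *;st()"; done; python3 -m jog '{"xyz":[[0.001,0,0],[0.001,0,0],[0,0,0]],"rot":[[0,0,0],[0,0,0],[0,0,0]],"claw":[0.4,0.4,0.4]}' >/dev/null; python3 -c "from h import *;st()"
```

```text
t 8.03 tcp jig [-147.6   10.4   -2. ] F jig [-0.25  1.25 -0.34] w 37.6
t 8.28 tcp jig [-145.6   10.4   -2. ] F jig [-0.3  -0.17  0.3 ] w 37.2
```

```bash
python3 -m jog '{"xyz":[[0.001,0,0],[0.001,0,0],[0,0,0]],"rot":[[0,0,0],[0,0,0],[0,0,0]],"claw":[0.4,0.4,0.4]}' >/dev/null; python3 -c "from h import *;st()";python3 -m jog '{"xyz":[[0.001,0,0],[0.001,0,0],[0,0,0]],"rot":[[0,0,0],[0,0,0],[0,0,0]],"claw":[0.4,0.4,0.4]}' >/dev/null; python3 -c "from h import *;st();cover(f='pics/s10.png')"
```

```text
t 8.53 tcp jig [-143.5   10.4   -2. ] F jig [-0.36  0.18 -0.45] w 37.7
t 8.78 tcp jig [-142.6   10.4   -2.1] F jig [-4.6  -0.49  2.71] w 38.0
```

View pics/s10.png

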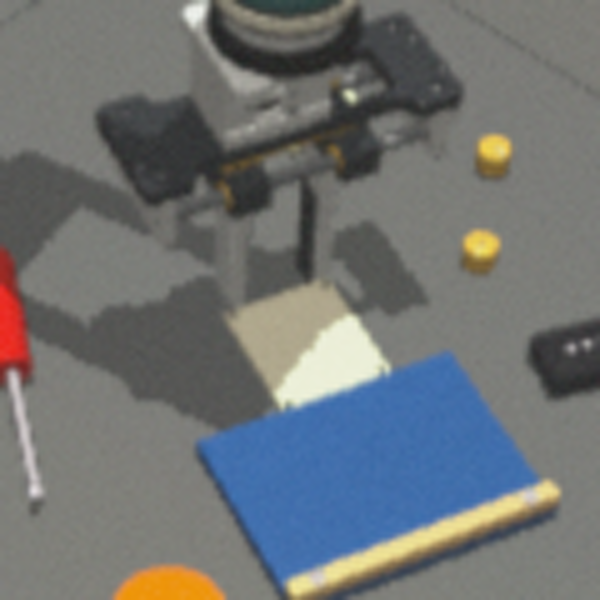

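Contact is confirmed: Fx is about −4.6 N at TCP x = −142.6, where −141.5 was expected. Next I press a little harder and rise along the arc.

```bash
python3 -m jog '{"xyz":[[0.001,0,0],[0,-0.001,0],[0,-0.0015,0],[0,-0.0015,0],[0.0002,-0.002,0],[0.0002,-0.002,0],[0,0,0]],"rot":[[0,0,0],[0,0,0],[0,0,0],[0,0,0],[0,0,0],[0,0,0],[0,0,0]],"claw":[0.4,0.4,0.4,0.4,0.4,0.4,0.4]}' >/dev/null; python3 -c "from h import *;st();cover(f='pics/s11.png')"
```

```text
t 9.42 tcp jig [-142.2   10.3    5.5] F jig [-5.3   0.61  0.6 ] w 37.5
```

View pics/s11.png

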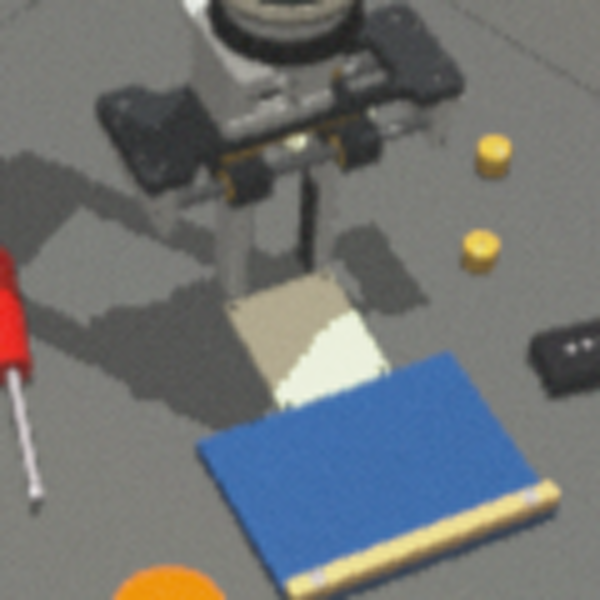

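The rear edge rose, with its corner going from (228,318) to (232,306), and the press is holding at 5.3 N. I continue along the arc.

```bash
python3 -m jog '{"xyz":[[0.0003,-0.002,0],[0.0003,-0.002,0],[0.0004,-0.002,0],[0.0004,-0.002,0],[0.0004,-0.002,0],[0.0005,-0.002,0],[0,0,0]],"rot":[[0,0,0],[0,0,0],[0,0,0],[0,0,0],[0,0,0],[0,0,0],[0,0,0]],"claw":[0.4,0.4,0.4,0.4,0.4,0.4,0.4]}' >/dev/null; python3 -c "from h import *;st();cover(f='pics/s12.png')"
```

```text
t 10.05 tcp jig [-140.    10.3   17.7] F jig [-6.68  0.11  1.24] w 37.4
```

View pics/s12.png

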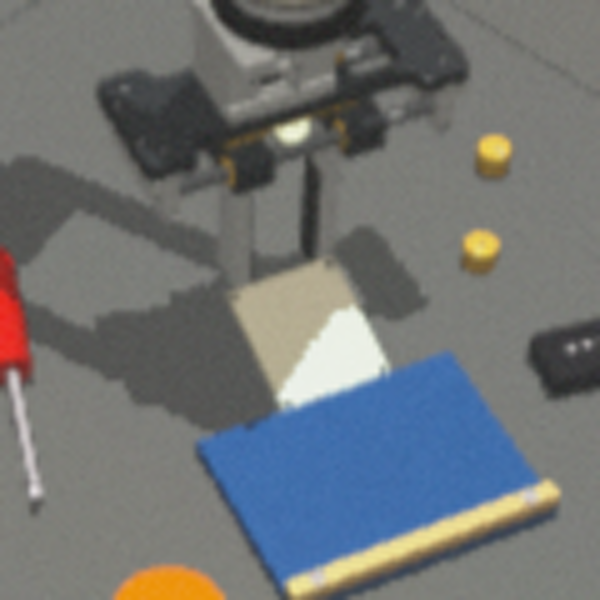

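It is tilting well at about 16°, and the press is steady.

```bash
python3 -m jog '{"xyz":[[0.0006,-0.002,0],[0.0007,-0.002,0],[0.0008,-0.002,0],[0.0009,-0.002,0],[0.0009,-0.002,0],[0.001,-0.002,0],[0.0010,-0.002,0],[0,0,0]],"rot":[[0,0,0],[0,0,0],[0,0,0],[0,0,0],[0,0,0],[0,0,0],[0,0,0],[0,0,0]],"claw":[0.4,0.4,0.4,0.4,0.4,0.4,0.4,0.4]}' >/dev/null; python3 -c "from h import *;st();cover(f='pics/s13.png')"
```

```text
t 10.77 tcp jig [-134.6   10.4   32.1] F jig [-8.84 -0.01  3.93] w 37.7
```

View pics/s13.png

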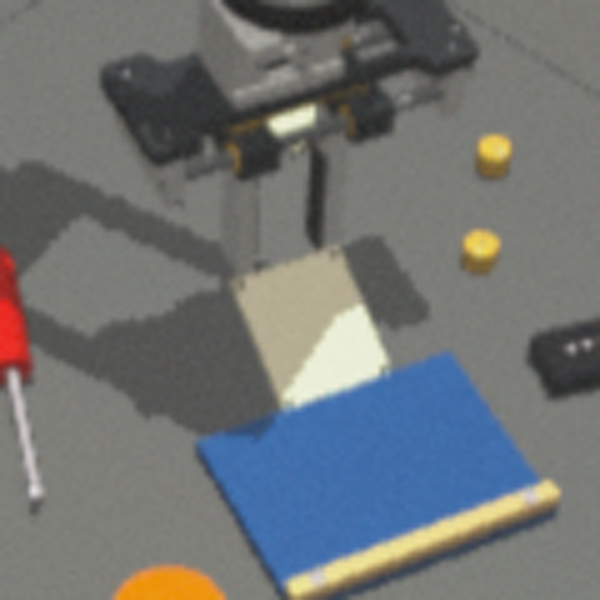

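```bash
python3 -m jog '{"xyz":[[0.001,-0.002,0],[0.0012,-0.002,0],[0.0014,-0.002,0],[0.0015,-0.002,0],[0.0016,-0.002,0],[0.0018,-0.002,0],[0,0,0]],"rot":[[0,0,0],[0,0,0],[0,0,0],[0,0,0],[0,0,0],[0,0,0],[0,0,0]],"claw":[0.4,0.4,0.4,0.4,0.4,0.4,0.4]}' >/dev/null; python3 -c "from h import *;st();cover(f='pics/s14.png')"
```

```text
t 11.4 tcp jig [-121.9   10.5   44.9] F jig [0.59 0.62 0.21] w 37.7
```

View pics/s14.png

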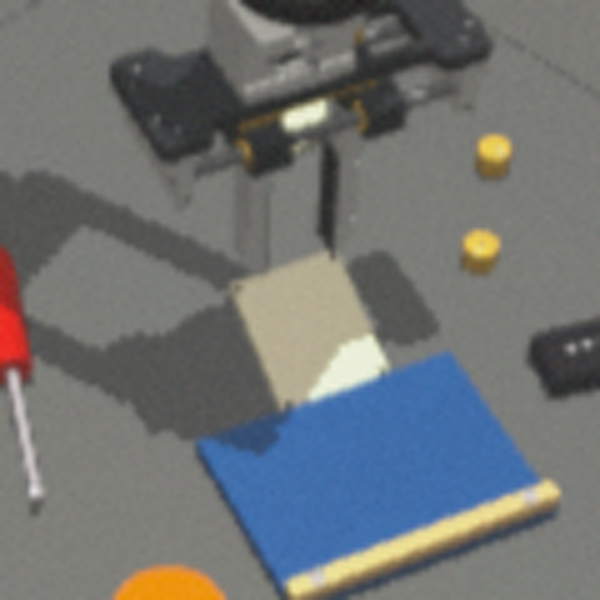

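The force dropped to zero, so the edge slipped off the finger. I look again.

```bash
python3 -c "
from h import *
st();cover(f='pics/s15.png')
cv2.imwrite('pics/w15.png',manip.camera('wrist')[:,:,::-1])"
```

```text
t 11.45 tcp jig [-122.    10.4   44.6] F jig [-0.52  0.21 -0.07] w 37.9
```

View pics/s15.png

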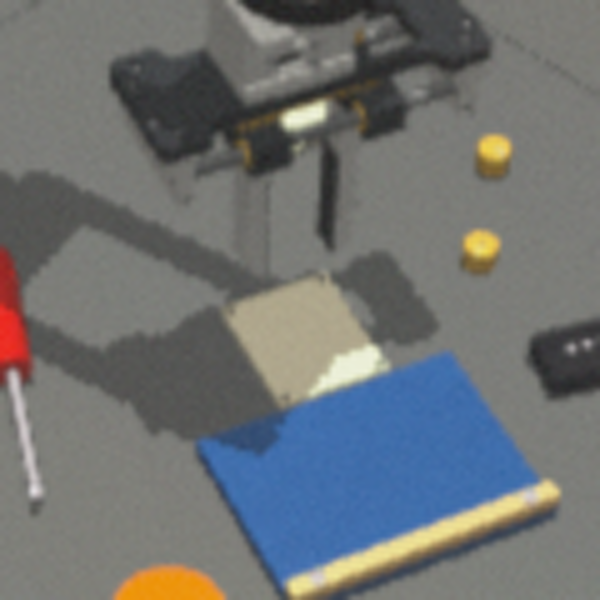

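View pics/w15.png

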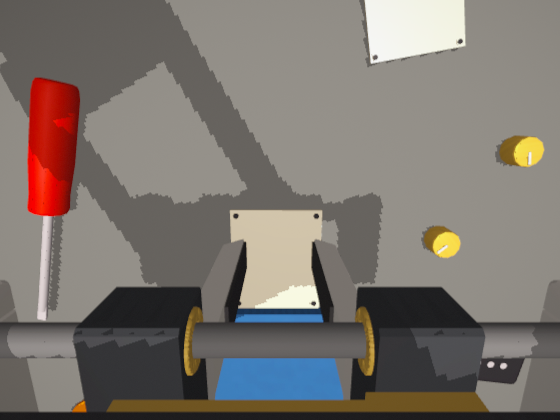

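The cover dropped back flat and square at the wall, with no harm done. The early force up on the tool suggests the finger held the lip only with its rounded tip end. I go back and get lower, feeling for the bench.

```bash
python3 -m jog '{"xyz":[[-0.010,0,0],[-0.010,0,0],[-0.009,0,0],[0,0.010,0],[0,0.012,0],[0,0.012,0],[0,0.010,0],[0,0.002,0],[0,0.001,0],[0,0,0],[0,0,0]],"rot":[[0,0,0],[0,0,0],[0,0,0],[0,0,0],[0,0,0],[0,0,0],[0,0,0],[0,0,0],[0,0,0],[0,0,0],[0,0,0]],"claw":[0.4,0.4,0.4,0.4,0.4,0.4,0.4,0.4,0.4,0.4,0.4]}'>/dev/null; python3 -c "
from h import *
st()"
python3 -m jog '{"xyz":[[0,0.001,0],[0,0,0]],"rot":[[0,0,0],[0,0,0]],"claw":[0.4,0.4]}'>/dev/null; python3 -c "
from h import *
st()"
python3 -m jog '{"xyz":[[0,0.001,0],[0,0,0]],"rot":[[0,0,0],[0,0,0]],"claw":[0.4,0.4]}'>/dev/null; python3 -c "
from h import *
st()"
```

```text
t 12.47 tcp jig [-152.1   10.6   -2.7] F jig [-0.24  0.91  0.38] w 37.2
t 12.63 tcp jig [-152.2   10.6   -3.6] F jig [-0.61 -0.77 -0.13] w 37.5
t 12.8 tcp jig [-152.6   10.4   -4.9] F jig [-0.17 -0.48 -0.19] w 37.4
```

```bash
python3 -m jog '{"xyz":[[0,0.001,0],[0,0,0]],"rot":[[0,0,0],[0,0,0]],"claw":[0.4,0.4]}'>/dev/null; python3 -c "
from h import *
st()"
python3 -m jog '{"xyz":[[0,0.001,0],[0,0,0]],"rot":[[0,0,0],[0,0,0]],"claw":[0.4,0.4]}'>/dev/null; python3 -c "
from h import *
st()"
```

```text
t 12.97 tcp jig [-152.7   10.3   -6.1] F jig [-0.54 -0.19  0.07] w 37.6
t 13.13 tcp jig [-152.6   10.4   -6.3] F jig [-1.47 -0.66  4.28] w 37.9
```

The bench is felt at TCP z ≈ −6.2. The tips were therefore 4 mm up before, and I now set them about 1 mm up.

```bash
python3 -m jog '{"xyz":[[0,-0.0015,0],[0.003,0,0],[0.003,0,0],[0.002,0,0],[0.001,0,0],[0.001,0,0],[0,0,0]],"rot":[[0,0,0],[0,0,0],[0,0,0],[0,0,0],[0,0,0],[0,0,0],[0,0,0]],"claw":[0.4,0.4,0.4,0.4,0.4,0.4,0.4]}'>/dev/null; python3 -c "
from h import *
st()"
python3 -m jog '{"xyz":[[0.001,0,0],[0,0,0]],"rot":[[0,0,0],[0,0,0]],"claw":[0.4,0.4]}'>/dev/null; python3 -c "
from h import *
st()"
```

```text
t 13.72 tcp jig [-142.7   10.3   -5.7] F jig [-0.75  0.13  0.06] w 37.6
t 13.88 tcp jig [-142.7   10.3   -5.8] F jig [-3.26  0.2   1.26] w 38.0
```

```bash
python3 -m jog '{"xyz":[[0.001,0,0],[0,-0.001,0],[0,-0.0015,0],[0,-0.0015,0],[0.0002,-0.002,0],[0.0002,-0.002,0],[0.0003,-0.002,0],[0.0003,-0.002,0],[0.0004,-0.002,0],[0.0004,-0.002,0],[0.0004,-0.002,0],[0.0005,-0.002,0],[0,0,0]],"rot":[[0,0,0],[0,0,0],[0,0,0],[0,0,0],[0,0,0],[0,0,0],[0,0,0],[0,0,0],[0,0,0],[0,0,0],[0,0,0],[0,0,0],[0,0,0]],"claw":[0.4,0.4,0.4,0.4,0.4,0.4,0.4,0.4,0.4,0.4,0.4,0.4,0.4]}' >/dev/null; python3 -c "from h import *;st();cover(f='pics/s16.png')"
```

```text
t 14.97 tcp jig [-140.2   10.3   14.1] F jig [-7.32 -0.25  0.73] w 37.8
```

View pics/s16.png

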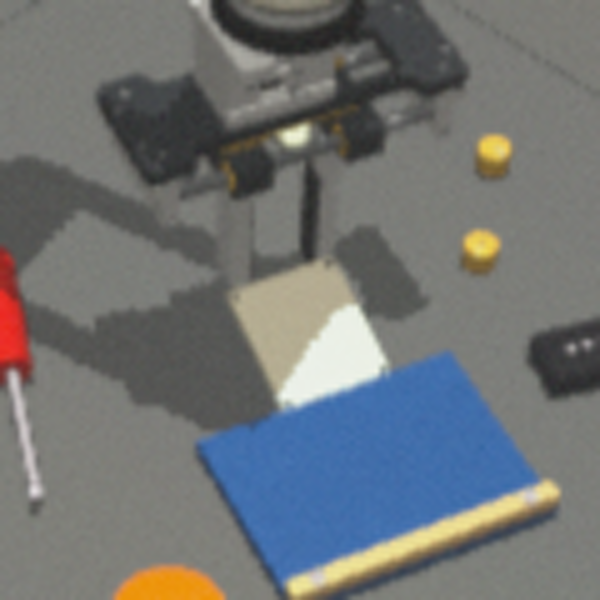

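```bash
python3 -m jog '{"xyz":[[0.0005,-0.002,0],[0.0006,-0.002,0],[0.0007,-0.002,0],[0.0008,-0.002,0],[0.0008,-0.002,0],[0.0009,-0.002,0],[0.0009,-0.002,0],[0,0,0]],"rot":[[0,0,0],[0,0,0],[0,0,0],[0,0,0],[0,0,0],[0,0,0],[0,0,0],[0,0,0]],"claw":[0.4,0.4,0.4,0.4,0.4,0.4,0.4,0.4]}' >/dev/null; python3 -c "from h import *;st();cover(f='pics/s17.png')"
```

```text
t 15.68 tcp jig [-135.    10.3   28.6] F jig [-7.86  0.66  3.51] w 37.1
```

View pics/s17.png

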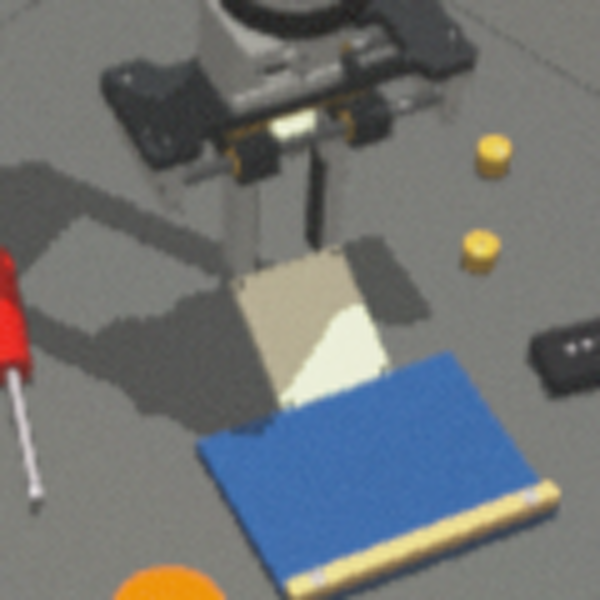

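```bash
python3 -m jog '{"xyz":[[0.0012,-0.002,0],[0.0014,-0.0019,0],[0.0015,-0.0018,0],[0.0015,-0.0017,0],[0,0,0]],"rot":[[0,0,0],[0,0,0],[0,0,0],[0,0,0],[0,0,0]],"claw":[0.4,0.4,0.4,0.4,0.4]}' >/dev/null; python3 -c "from h import *;st();cover(f='pics/s18.png')"
```

```text
t 16.15 tcp jig [-130.5   10.4   36.3] F jig [-12.18  -1.14   7.05] w 37.5
```

View pics/s18.png

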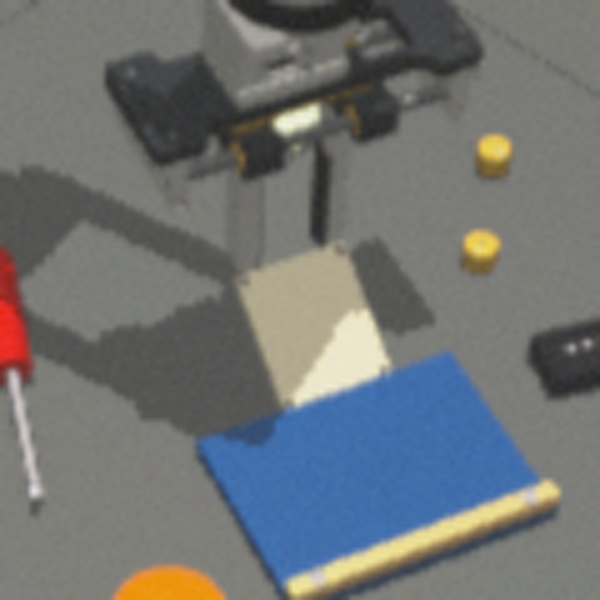

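```bash
python3 -m jog '{"xyz":[[0.0012,-0.002,0],[0.0015,-0.002,0],[0.0017,-0.002,0],[0,0,0]],"rot":[[0,0,0],[0,0,0],[0,0,0],[0,0,0]],"claw":[0.4,0.4,0.4,0.4]}' >/dev/null; python3 -c "from h import *;st();cover(f='pics/s19.png')"
```

```text
t 16.53 tcp jig [-122.5   10.6   43. ] F jig [-2.28  0.88  0.78] w 37.7
```

View pics/s19.png

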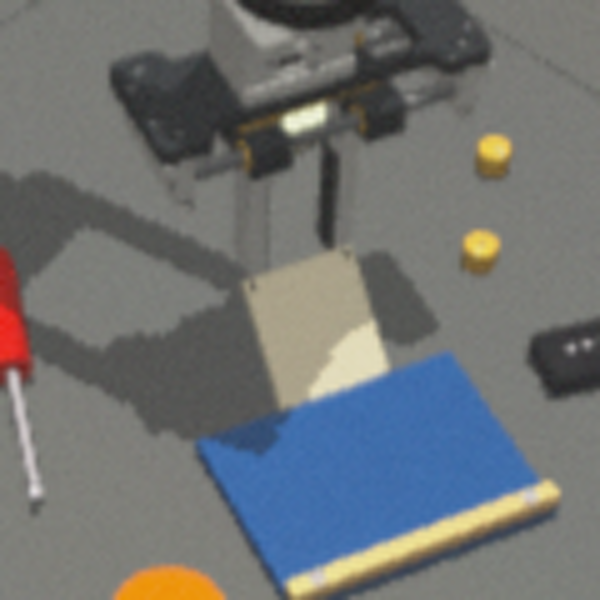

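The edge slid up the finger face as it should, to about 45°, and it is still in contact at 2.3 N. From here pushing forward tips it, so I rise less.

```bash
python3 -m jog '{"xyz":[[0.002,-0.0015,0],[0.002,-0.0015,0],[0.002,-0.001,0],[0.002,-0.001,0],[0,0,0]],"rot":[[0,0,0],[0,0,0],[0,0,0],[0,0,0],[0,0,0]],"claw":[0.4,0.4,0.4,0.4,0.4]}' >/dev/null; python3 -c "from h import *;st();cover(f='pics/s20.png')"
```

```text
t 17.0 tcp jig [-114.3   10.3   47.4] F jig [-2.86  0.16  2.48] w 37.7
```

View pics/s20.png

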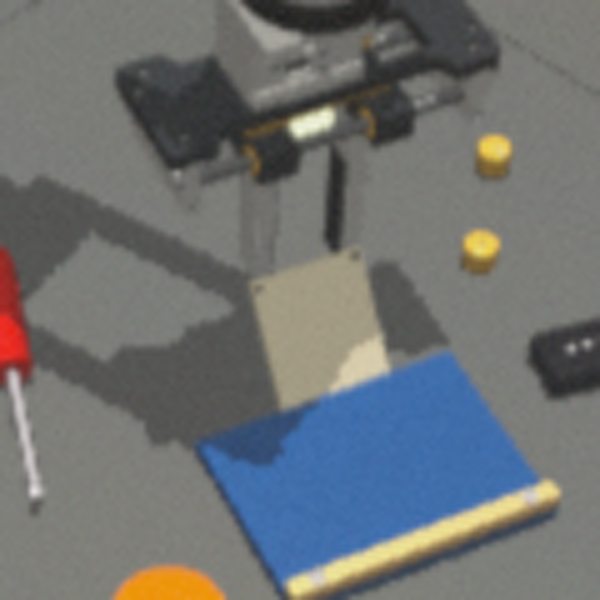

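```bash
python3 -m jog '{"xyz":[[0.002,-0.001,0],[0.002,-0.001,0],[0.002,-0.001,0],[0.002,-0.001,0],[0.002,-0.001,0],[0,0,0]],"rot":[[0,0,0],[0,0,0],[0,0,0],[0,0,0],[0,0,0],[0,0,0]],"claw":[0.4,0.4,0.4,0.4,0.4,0.4]}' >/dev/null; python3 -c "from h import *;st();cover(f='pics/s21.png')"
```

```text
t 17.55 tcp jig [-104.6   10.6   53.4] F jig [-5.25 -0.58  7.86] w 37.8
```

View pics/s21.png

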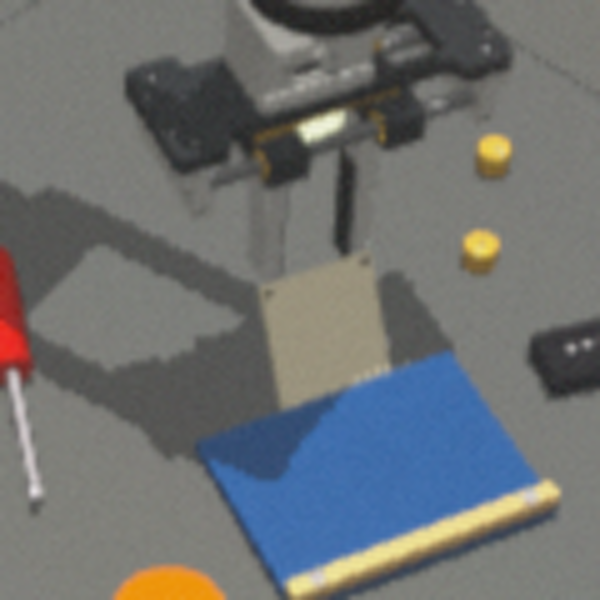

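About 61°. The upward reaction of 7.9 N fits the tips sitting in the notch between lip and boss (computed at z=59.7, tips at 59.4). I rise along that notch's arc.

```bash
python3 -m jog '{"xyz":[[0.0005,-0.001,0],[0.0018,-0.0013,0],[0.002,-0.0012,0],[0.002,-0.0011,0],[0.002,-0.001,0],[0.002,-0.0009,0],[0,0,0]],"rot":[[0,0,0],[0,0,0],[0,0,0],[0,0,0],[0,0,0],[0,0,0],[0,0,0]],"claw":[0.4,0.4,0.4,0.4,0.4,0.4,0.4]}' >/dev/null; python3 -c "from h import *;st();cover(f='pics/s22.png')"
```

```text
t 18.18 tcp jig [-93.   10.5  59.6] F jig [-2.18 -0.15  5.36] w 37.6
```

View pics/s22.png

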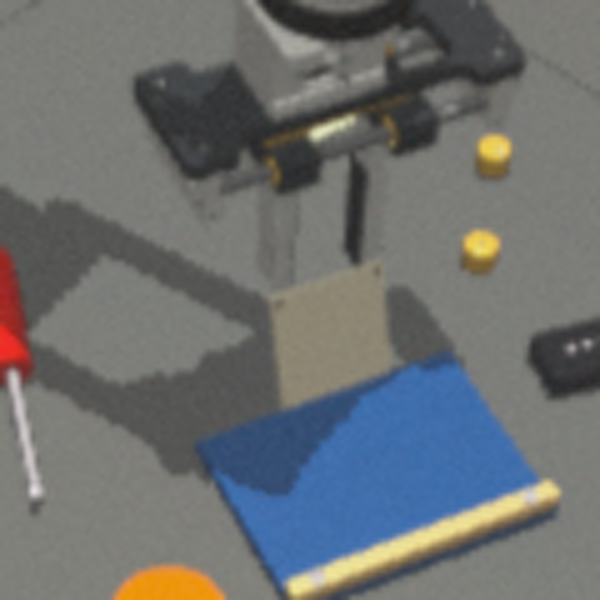

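```bash
python3 -m jog '{"xyz":[[0.0015,-0.0014,0],[0.002,-0.0009,0],[0.002,-0.0007,0],[0.002,-0.0006,0],[0.002,-0.0005,0],[0,0,0]],"rot":[[0,0,0],[0,0,0],[0,0,0],[0,0,0],[0,0,0],[0,0,0]],"claw":[0.4,0.4,0.4,0.4,0.4,0.4]}' >/dev/null; python3 -c "from h import *;st();cover(f='pics/s23.png')"
```

```text
t 18.73 tcp jig [-84.2  10.3  62.6] F jig [-0.78 -0.12  2.19] w 37.4
```

View pics/s23.png

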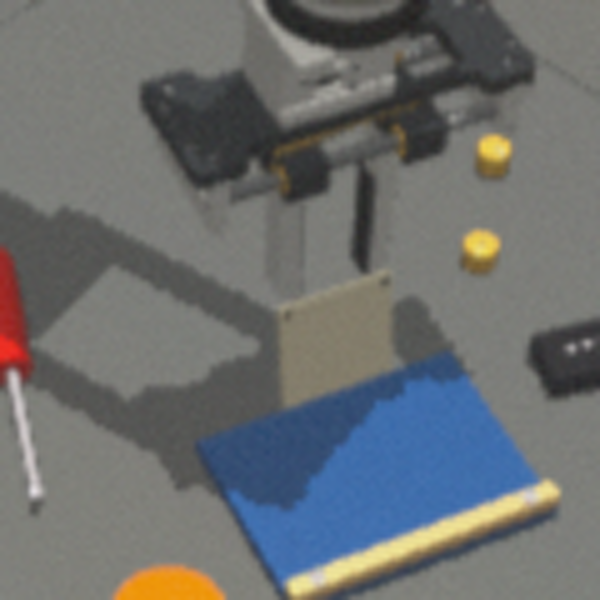

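```bash
python3 -m jog '{"xyz":[[0.002,-0.0007,0],[0.002,-0.0005,0],[0.002,-0.0003,0],[0.002,-0.0003,0],[0.002,-0.0002,0],[0.002,0,0],[0,0,0]],"rot":[[0,0,0],[0,0,0],[0,0,0],[0,0,0],[0,0,0],[0,0,0],[0,0,0]],"claw":[0.4,0.4,0.4,0.4,0.4,0.4,0.4]}' >/dev/null; python3 -c "from h import *;st();cover(f='pics/s24.png')"
```

```text
t 19.37 tcp jig [-72.5  10.2  64.5] F jig [-0.38 -0.64  2.05] w 37.4
```

View pics/s24.png

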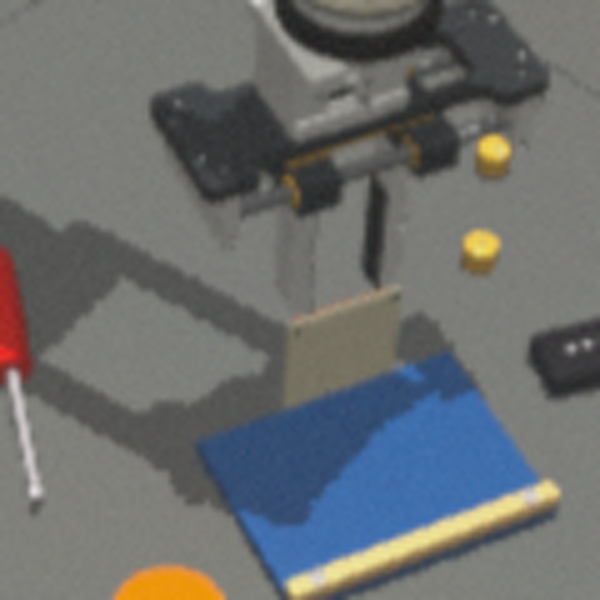

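```bash
python3 -m jog '{"xyz":[[0.001,-0.001,0],[0.002,0,0],[0.002,0,0],[0.002,0,0],[0.002,0,0],[0,0,0]],"rot":[[0,0,0],[0,0,0],[0,0,0],[0,0,0],[0,0,0],[0,0,0]],"claw":[0.4,0.4,0.4,0.4,0.4,0.4]}' >/dev/null; python3 -c "from h import *;st();cover(f='pics/s25.png')"
```

```text
t 19.92 tcp jig [-63.6  10.1  65.3] F jig [-0.56 -0.19 -0.65] w 37.3
```

View pics/s25.png

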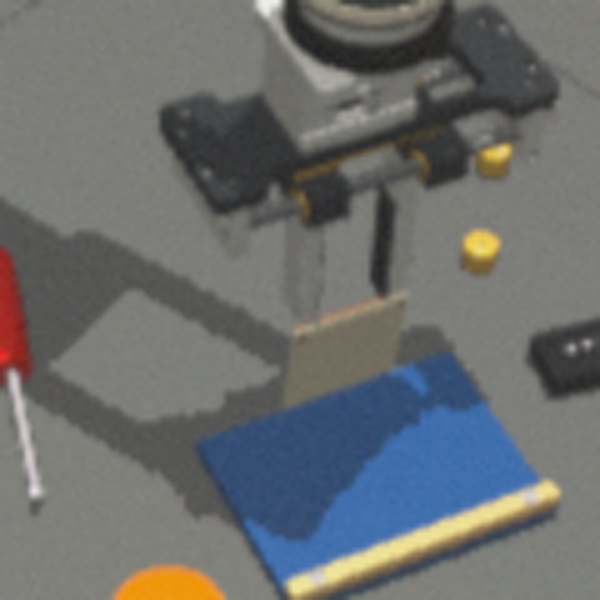

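It is just past vertical, with the copper edge line visible along the top at about (350,310). A bit more push and it should fall.

```bash
python3 -m jog '{"xyz":[[0.002,0,0],[0.002,0,0],[0.002,0,0],[0.002,0,0],[0.002,0,0],[0,0,0]],"rot":[[0,0,0],[0,0,0],[0,0,0],[0,0,0],[0,0,0],[0,0,0]],"claw":[0.4,0.4,0.4,0.4,0.4,0.4]}' >/dev/null; python3 -c "from h import *;st();cover(f='pics/s26.png')"
```

```text
t 20.47 tcp jig [-53.5  10.2  65.5] F jig [ 0.69  0.09 -0.19] w 37.7
```

View pics/s26.png

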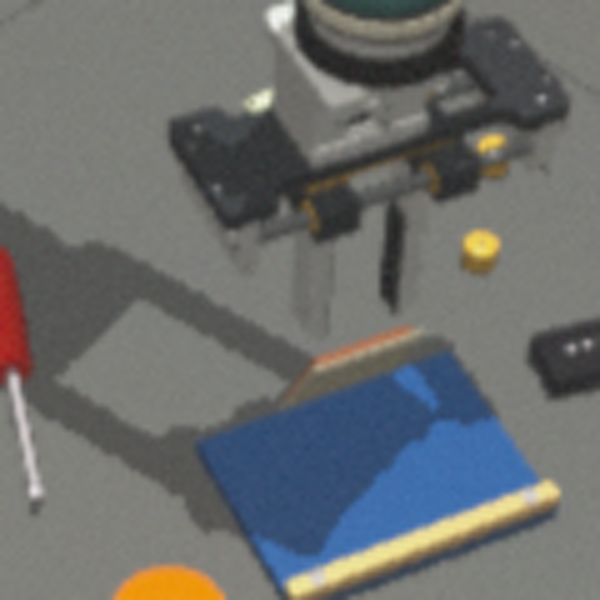

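It is falling onto the board. I draw back and let it settle.

```bash
python3 -m jog '{"xyz":[[0,0,0],[0,0,0],[-0.01,0,0],[-0.014,0,0],[-0.014,0,0],[-0.01,0,0],[0,0,0]],"rot":[[0,0,0],[0,0,0],[0,0,0],[0,0,0],[0,0,0],[0,0,0],[0,0,0]],"claw":[0.4,0.4,0.4,0.4,0.4,0.4,0.4]}' >/dev/null; python3 -c "
from h import *;st();cover(f='pics/s27.png')
cv2.imwrite('pics/w27.png',manip.camera('wrist')[:,:,::-1])
cv2.imwrite('pics/t27.png',manip.camera('top')[:,:,::-1])"
```

```text
t 21.1 tcp jig [-104.2   10.3   65.5] F jig [-0.34 -0.13  0.12] w 37.5
```

View pics/s27.png

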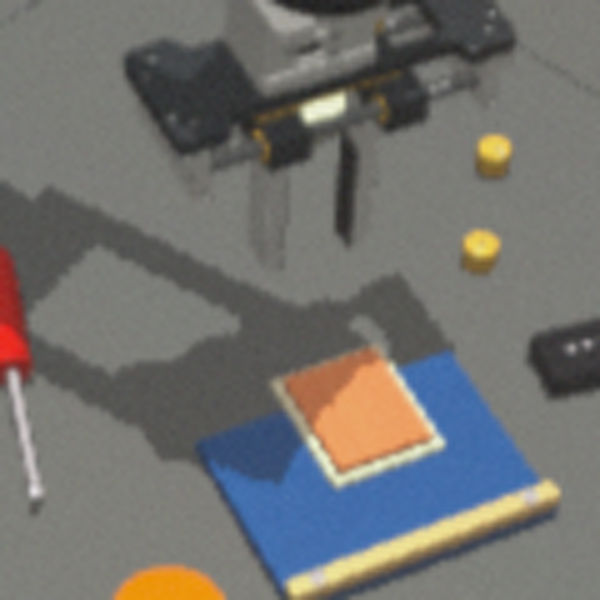

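View pics/w27.png

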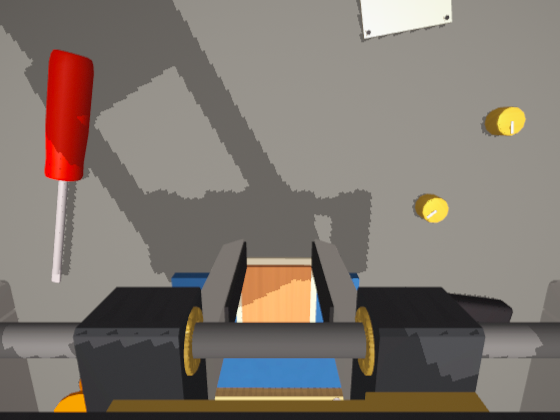

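View pics/t27.png

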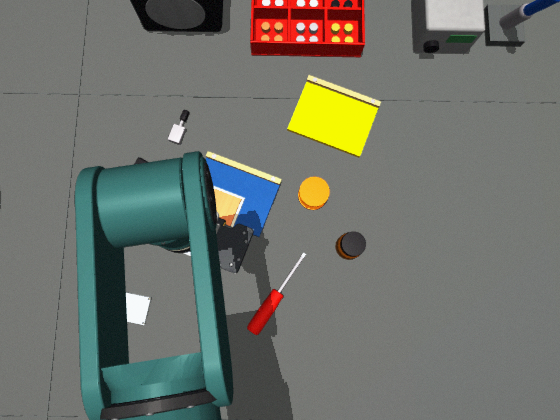

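It flipped. It lies flat on the board copper side up, with the copper at scene crop (360,410), slightly overhanging the front. I measure it.

```bash
cat >> h.py <<'E'
def copper(f=None):
    im=manip.camera('scene')[:,:,::-1]; hsv=cv2.cvtColor(np.ascontiguousarray(im),cv2.COLOR_BGR2HSV); H,S,V=cv2.split(hsv)
    roi=np.zeros(H.shape,bool); roi[165:225,270:340]=1
    m=(H<18)&(S>90)&(V>80)&roi
    for c in comps(m,60):
        W=np.array([to_j(ray('scene',p[0],18))[:2] for p in c]).astype('float32'); r=cv2.minAreaRect(W)
        print('copper jig',np.round(r[0],1),np.round(r[1],1),round(r[2],1))
    if f: cv2.imwrite(f,cv2.resize(im[110:230,230:350],None,fx=5,fy=5,interpolation=cv2.INTER_CUBIC))
E
python3 -c "
from h import *
copper()"
```

```text
copper jig [-37.    8.4] [55.5 68.9] 88.8
```

```bash
python3 -m jog '{"xyz":[[0,0.014,0],[0,0.014,0],[0,0.014,0],[0,0.011,0],[0,0.004,0],[0,0.001,0],[0.004,0,0],[0.004,0,0],[0.003,0,0],[0.003,0,0],[0.003,0,0],[0.003,0,0],[0,0,0]],"rot":[[0,0,0],[0,0,0],[0,0,0],[0,0,0],[0,0,0],[0,0,0],[0,0,0],[0,0,0],[0,0,0],[0,0,0],[0,0,0],[0,0,0],[0,0,0]],"claw":[0.4,0.4,0.4,0.4,0.4,0.4,0.4,0.4,0.4,0.4,0.4,0.4,0.4]}'>/dev/null;  python3 -c "
from h import *
st();copper('pics/s28.png')"
```

```text
t 22.38 tcp jig [-81.2  10.4   7.7] F jig [0.79 0.57 0.5 ] w 37.8
copper jig [-36.8   8.5] [55.9 69.3] 89.7
```

View pics/s28.png

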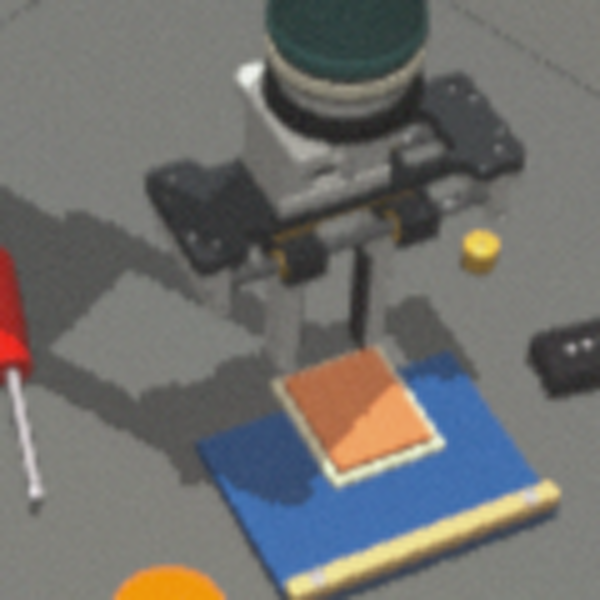

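Fingers are just behind the plate. I push to 10 mm short.

```bash
python3 -m jog '{"xyz":[[0.003,0,0],[0.003,0,0],[0.003,0,0],[0.003,0,0],[0.003,0,0],[0.003,0,0],[0,0,0]],"rot":[[0,0,0],[0,0,0],[0,0,0],[0,0,0],[0,0,0],[0,0,0],[0,0,0]],"claw":[0.4,0.4,0.4,0.4,0.4,0.4,0.4]}'>/dev/null;  python3 -c "
from h import *
st();copper('pics/s29.png')"
```

```text
t 23.02 tcp jig [-63.3  10.4   7.5] F jig [0.7 0.8 0.1] w 37.7
copper jig [-20.3   8.5] [56.  69.2] 90.0
```

View pics/s29.png

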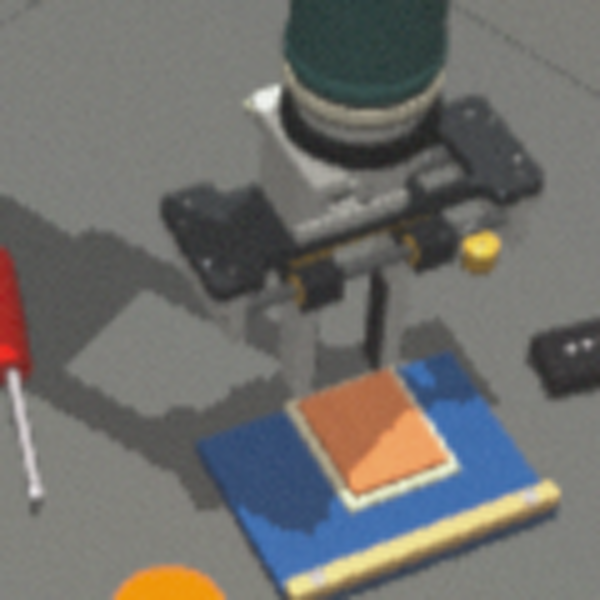

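```bash
python3 -m jog '{"xyz":[[0.003,0,0],[0.003,0,0],[0.003,0,0],[0.003,0,0],[0.003,0,0],[0.003,0,0],[0.003,0,0],[0.003,0,0],[0,0,0]],"rot":[[0,0,0],[0,0,0],[0,0,0],[0,0,0],[0,0,0],[0,0,0],[0,0,0],[0,0,0],[0,0,0]],"claw":[0.4,0.4,0.4,0.4,0.4,0.4,0.4,0.4,0.4]}'>/dev/null;  python3 -c "
from h import *
st();copper()"
python3 -m jog '{"xyz":[[0.0015,0,0],[0.0015,0,0],[0,0,0]],"rot":[[0,0,0],[0,0,0],[0,0,0]],"claw":[0.4,0.4,0.4]}'>/dev/null;  python3 -c "
from h import *
st();copper('pics/s30.png')"
```

```text
t 23.82 tcp jig [-39.2  10.3   7.5] F jig [-1.17 -0.25  0.22] w 37.7
copper jig [3.8 8.5] [55.6 68.8] 89.8
t 24.12 tcp jig [-36.8  10.4   7.5] F jig [-0.02 -0.05 -0.62] w 37.7
copper jig [6.4 8.8] [56.5 68.3] 89.5
```

View pics/s30.png

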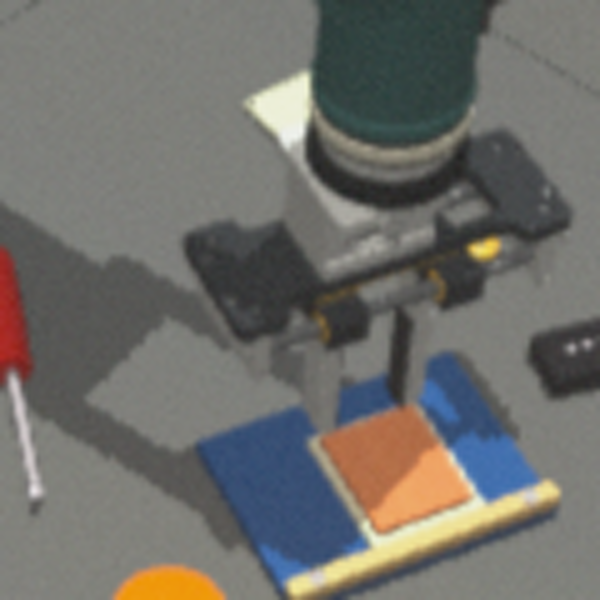

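A few millimetres are left, so I push on to the force rise.

```bash
python3 -m jog '{"xyz":[[0.001,0,0],[0.001,0,0],[0,0,0]],"rot":[[0,0,0],[0,0,0],[0,0,0]],"claw":[0.4,0.4,0.4]}'>/dev/null;  python3 -c "
from h import *
st();copper()"
python3 -m jog '{"xyz":[[0.001,0,0],[0.001,0,0],[0,0,0]],"rot":[[0,0,0],[0,0,0],[0,0,0]],"claw":[0.4,0.4,0.4]}'>/dev/null;  python3 -c "
from h import *
st();copper()"
```

```text
t 24.42 tcp jig [-34.8  10.4   7.5] F jig [-0.27 -0.49 -0.41] w 37.6
copper jig [8.  8.5] [55.6 69.2] 89.8
t 24.72 tcp jig [-32.8  10.4   7.5] F jig [-0.06 -0.    0.06] w 37.1
copper jig [10.   8.4] [55.7 69.4] 89.8
```

```bash
python3 -m jog '{"xyz":[[0.001,0,0],[0,0,0]],"rot":[[0,0,0],[0,0,0]],"claw":[0.4,0.4]}'>/dev/null;  python3 -c "
from h import *
st();copper()"
python3 -m jog '{"xyz":[[0.001,0,0],[0,0,0]],"rot":[[0,0,0],[0,0,0]],"claw":[0.4,0.4]}'>/dev/null;  python3 -c "
from h import *
st();copper()"
```

```text
t 24.93 tcp jig [-32.7  10.4   7.5] F jig [-2.33  0.35  2.12] w 37.9
copper jig [10.6  8.4] [55.7 68.3] 89.8
t 25.15 tcp jig [-32.6  10.4   7.4] F jig [-4.95 -0.31  3.01] w 37.4
copper jig [10.9  8.4] [55.7 69. ] 89.8
```

The cover is seated: the TCP stalled at −32.7 (−31.5 expected) while the force rose to 5 N. I back straight off, then go up and away.

```bash
python3 -m jog '{"xyz":[[-0.002,0,0],[-0.003,0,0],[-0.006,0,0],[-0.01,0,0],[-0.01,0,0],[-0.01,-0.005,0],[-0.01,-0.015,0],[-0.02,-0.02,0],[-0.03,-0.025,0],[-0.03,-0.025,0],[-0.03,-0.02,0],[-0.03,-0.02,0],[-0.03,-0.01,0.01],[-0.03,-0.01,0.02],[-0.03,-0.01,0.02],[-0.02,0,0.02],[-0.01,0,0.01],[0,0,0],[0,0,0]],"rot":[[0,0,0],[0,0,0],[0,0,0],[0,0,0],[0,0,0],[0,0,0],[0,0,0],[0,0,0],[0,0,0],[0,0,0],[0,0,0],[0,0,0],[0,0,0],[0,0,0],[0,0,0],[0,0,0],[0,0,0],[0,0,0],[0,0,0]],"claw":[0.4,0.4,0.4,0.4,0.4,0.4,0.4,0.4,0.4,0.4,0.4,0.4,0.4,0.4,0.4,0.4,0.4,0.4,0.4]}'>/dev/null;  python3 -c "
from h import *
st();copper('pics/s31.png')
im=manip.camera('top')[:,:,::-1]; cv2.imwrite('pics/t31.png',im)
H,S,V=cv2.split(cv2.cvtColor(np.ascontiguousarray(im),cv2.COLOR_BGR2HSV)); roi=np.zeros(H.shape,bool); roi[140:245,180:290]=1
for nm,m,z in(('cop',(H<18)&(S>90)&(V>80)&roi,18),('white',(V>170)&(S<75)&roi,13)):
  for c in comps(m,30):
    W=np.array([to_j(ray('top',p[0],z))[:2] for p in c]).astype('float32'); r=cv2.minAreaRect(W); print(nm,np.round(r[0],1),np.round(r[1],1),round(r[2],1))
cv2.imwrite('pics/t31c.png',cv2.resize(im[140:250,180:300],None,fx=5,fy=5,interpolation=cv2.INTER_CUBIC))
"
```

```text
t 26.78 tcp jig [-342.8   89.8  167.8] F jig [ 1.19 -0.05 -1.02] w 37.6
copper jig [11.   8.9] [54.8 68.1] 89.7
white [10.5  8.6] [75.9 64. ] 0.0
```

View pics/s31.png

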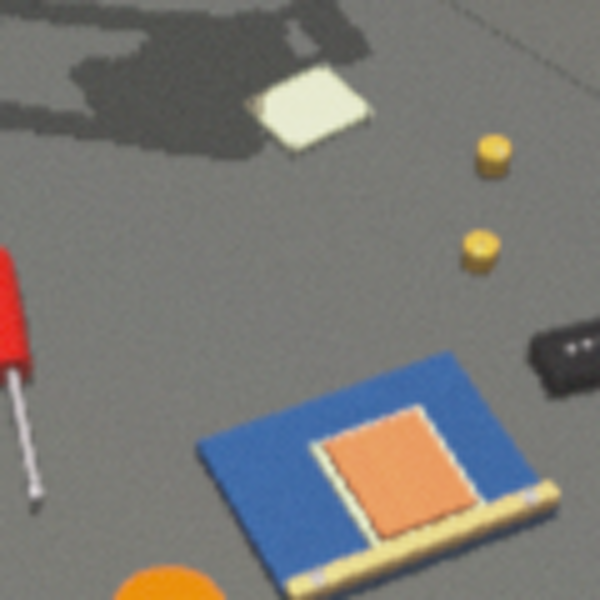

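View pics/t31.png

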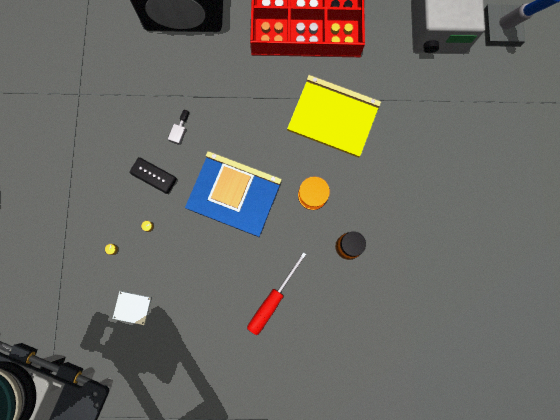

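View pics/t31c.png

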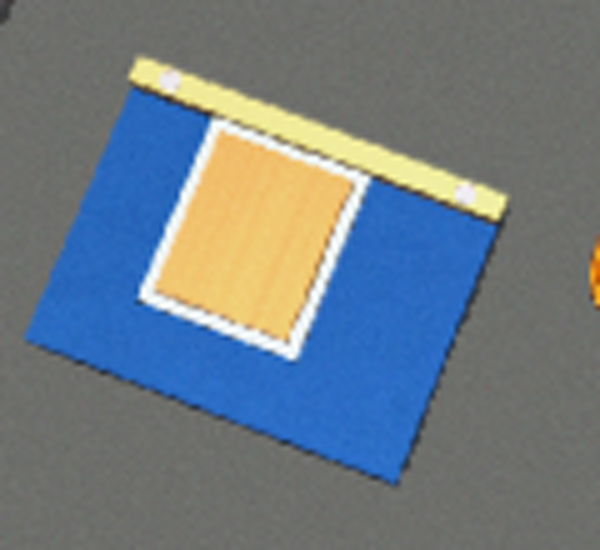

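The cover is flush against the stop, square, and copper side up (x=10.5, y=8.6, 0.0°). The other things are at the same pixels as at the start, and the arm is clear. I hand it in.

```bash
python3 -c "
from bench import manip
print(manip.hand_in())"
```

```text
the job is handed in; nothing more can be done
None
```

I turned the cover over against the front edge of the blue board without picking it up, pushed it to the wooden stop, and handed the job in at about 27 s of the 53 s allowed. The hand-in returned no verdict.

**What happened**
- **First push:** the fingertips passed over the cover without touching it. I found them about 6 mm behind the TCP, not 19 mm ahead as stated, and set the height by feeling for the bench.
- **First tilt:** the rear edge slipped off the fingertips at about 30–40° and the cover dropped back flat against the board, with no harm done.
- **Second tilt:** with the tips lower, the cover went up past vertical and fell onto the board copper side up. I then pushed it along until it stalled against the stop at about 5 N.

**Last checks**
- **Cover position:** the top view puts the cover at x = 10.5 mm and y = 8.6 mm in the board's frame, square to within measurement, with its full 76 x 64 mm outline visible. The scene view gave x = 11.0 mm. Both are inside the 5.5–12.5 mm band, but 1–1.5 mm past the ideal 9.5 mm, which is within calibration error.
- **Surroundings:** by eye, the other things were where they started in the top view. The arm was well clear before hand-in.

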